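Wedge the rocking bench power supply

ROBOT

A 6-joint arm with a two-finger parallel gripper is mounted at the origin on the work surface. World frame = base frame: x ahead of the robot, y to its left, z up, the work surface at z = 0. Lengths are in m, angles in rad, forces in N, time in s.
With the tool pointing down it reaches from about 0.4 to 0.825 m from the base axis. Payload 7 kg.
Tool frame: the origin (TCP) lies at the centre of the arm's flange, where the gripper is bolted on; the fingertips stand 178 mm ahead of it and the grasp point (between the pads) lies 159 mm ahead of it; z points along the fingers, y is the direction in which the jaws open and shut (so a half turn about z gives the same grasp; the last joint's range is limited). The gripper opens to 88 mm and grips with 3 to 60 N. Pads are 19 mm wide; open, the fingers measure 130 mm over their backs; the gripper's body (78 mm by 193 mm) begins 47 mm behind the grasp point.
Start: joints at [-0.976, 0.359, 0.012, 0, -1.224, -0.288], TCP at [0.204, -0.643, 0.405] pointing down, gripper open.
Joint ranges: [-3.07, 3.07], [-1.43, 2.12], [-1.02, 1.25], [-3.03, 1.67], [-3.05, -0], [-3.03, 3.03]. Speed limits (rad/s): [2.39, 2.39, 3.01, 3.14, 3.14, 3.14].

INTERFACE

Orientations are given as [roll, pitch, yaw] about the fixed x, y, z axes, in that order (R = Rz(yaw) Ry(pitch) Rx(roll)).
In Python, from station import arm gives the robot as it stands.
- The arm moves only by the shell command python3 -m handwheel 'ROWS' [OPENING] [FORCE]. ROWS is JSON, a list of rows, each a list of 4 numbers: the shift along the world's x, y, z in cm, then the turn about the world's z in rad. In form: [[dx, dy, dz, yaw], ...]. A call has 1 to 20 rows; each row shifts and turns the commanded pose from where the row before left it; what a row does not reach is not made up. A row lasts 1/10 s, in which the tool goes at most 50 mm and 8.59 degrees, less where a joint would pass 70% of its speed; a pose out of reach is approached as far as the arm can. A call is refused whole if a number of a shift passes 5 or a number of a turn 0.15, either way. A call with a gripper value outside its range is refused whole. OPENING is the closure, from 0 (fully open) to 1 (shut), set as the call begins (- or left out, the last holds). The fingers move at their own pace and stop on an object; FORCE is the grip in N (left out, the last holds). Time passes only in rows, so rows that do not move let the fingers close. It gives the time, the measured TCP pose, the force and the opening at its end, in the units of the state.
- arm.get_state(): the state, without advancing time (a new reading comes with each control period).
- arm.grab_frame(name): name is "scene" or "top" or "wrist"; returns a dict with "image" (480x640x3 uint8, red, green, blue), "depth" (480x640 float32, m along the optical axis (not along the pixel's ray), 0 where there is no reading), "vfov" (degrees; the focal length in pixels is half the picture's height over the tangent of half this angle, whatever the lens; pixels are square), "cx", "cy" (the principal point, pixels), "k1" (the pictures are not rectified: a ray, as slopes to the right and down, at radius r is drawn at 1 + k1 r^2 times it, then the intrinsics apply), "rvec" (rotation vector, rad) and "tvec" (3), from world to camera coordinates, as OpenCV has them. Camera axes: x right, y down, z forward; pixel columns grow to the right and rows downward; lengths in m; the calibration is good to about 2 mm. A picture is of the moment at which its call begins.
- arm.job_done(): hands the job in, once; it reports no verdict.
The state is a dict: "t": time; "q": joint angles; "qd": joint speeds; "joint_efforts": joint torques, N m; "eef_pos": TCP position; "ee_rot": TCP orientation; "force": force on the tool from outside, world axes, zero at the start; "moment": the same for the moment, N m; "width": finger opening in m.
Only numpy, scipy, OpenCV 4.12 (cv2) and the standard library are available. Lean on these libraries where they do the work, as an engineer would, in place of code of your own. Each camera call takes 0.05 s, during which the arm holds its last target.

TASK

The bench power supply rocks, because the foot under its front left corner (the corner beside the large dial) is too short. With the fingertips, push the rubber wedge along the mat, thin end first, under that foot until it just takes up the gap, without picking up the wedge or shoving, lifting or tipping up the power supply; then press firmly down on top of that corner to feel that it no longer gives. If it still rocks, push the wedge further, and finish while holding the corner pressed down, with the supply level and the other things on the mat left where they are.

Things in the scene. Friction and masses are not known exactly. Their poses are not given: they have to be found in the camera images.
- psu: Loose grey bench power supply, 1.7 to 2.8 kg: case 210 deep (its x, front to back) x 160 wide (y, to the left) x 52 on four 20 mm feet, flat top 72 above the mat. The fixed mat's top is at z = 3 mm. Origin: under its middle, level with the soles. Front panel at -x, towards the robot, with a dial (32 across, standing 17 out) at +y. Feet at x +-87, y +-62; at rest it stands level on three of them.
- foot_spot (a point): Point on the short foot's axis (supply's x -87, y +62), level with the other feet's soles. The foot, 18 mm across, hangs 6 to 9.5 mm above the mat; how much differs each time and no reading shows it. A push of 1 to 4 N down on this corner rocks the supply until the foot lands. A wedge pushed on once it bears on the foot shoves the whole supply along.
- press_spot (a point): Where to press: point on top of the case (72 mm above the mat), straight above the short foot, 18 mm in from the front and left sides.
- wedge: Loose black rubber wedge flat on the mat left of the supply, 130 long (its x) x 44 wide, 0.11 kg. Origin: centre of its underside. Thin end (3 thick, at x = +65) points roughly at the short foot, 45 to 85 mm from its axis to begin with; blunt flat tail (22 high) at x = -65; the top slopes evenly. It slides with about 1 N; the push rises by several N once it bears on the foot.
- wedge_tail (a point): Middle of the wedge's blunt tail face, 11 mm above the mat: where to push.
- usbstick: Black memory stick with a metal plug, 54 x 18 x 9 mm, loose beside the wedge, on its far side from the robot. Origin under its middle. To be left alone.
- driver: Small grey-handled screwdriver, 150 mm long, lying loose in front of the power supply. To be left alone.
- syringe: Capped plastic dispensing syringe lying loose, about 140 mm long and 16 mm high. Origin under the middle of its barrel. To be left alone.
- tweezers: Steel tweezers lying loose, 120 mm long. Origin under the middle. To be left alone.
- jar: Amber glass jar with a steel cap, 52 mm across and 45 mm high, standing loose. Origin under the middle. To be left alone.
- meter: Grey hand multimeter lying loose, 130 x 70 x 34 mm. Origin under the middle. To be left alone.
- board: Small green circuit board, 70 x 50 mm, with parts up to 13 mm high, lying loose. Origin under the middle. To be left alone.

How it is judged:
By the outcome, as a careful person would: the job done as asked, in the order asked, and still so for the second after the job is handed in, while the arm keeps its last pose, push and grip.
It also fails if it takes over 58 s, if anything falls off the work surface, if the arm or the gripper's body presses on something with over 40 N, if the wrist force passes 120 N, or if a joint passes its speed limit or range.

## Working session

There is one attempt and no reset: what is moved stays moved. The work goes in short steps, Python scripts to look and compute and a shell command to move; the robot and the scene stay as the last step left them, time stands still between calls to the robot, and variables do not carry over. Pictures are saved under pics/ and viewed, and the job is handed in when it is done.

```bash
ls; mkdir -p pics
cat > h.py <<'E'
import numpy as np, cv2
from station import arm
def grab(n,save=None):
    f=arm.grab_frame(n)
    if save: cv2.imwrite('pics/'+save+'.png',f['image'][:,:,::-1])
    return f
def cam(f):
    h=f['image'].shape[0]; F=h/2/np.tan(np.radians(f['vfov'])/2)
    R=cv2.Rodrigues(np.array(f['rvec'],float))[0]; t=np.array(f['tvec'],float).ravel()
    return F,R,t
def ray(f,uv):
    F,R,t=cam(f); K=np.array([[F,0,f['cx']],[0,F,f['cy']],[0,0,1]],float)
    d=np.array([f['k1'],0,0,0],float)
    p=cv2.undistortPoints(np.array(uv,float).reshape(-1,1,2),K,d).reshape(-1,2)
    D=np.c_[p,np.ones(len(p))]@R; return -R.T@t,D
def onplane(f,uv,z):
    o,D=ray(f,uv); s=(z-o[2])/D[:,2]; return o+D*s[:,None]
def bydepth(f,uv):
    o,D=ray(f,uv); uv=np.array(uv,int).reshape(-1,2); d=f['depth'][uv[:,1],uv[:,0]]
    return o+D*d[:,None]
def proj(f,P):
    F,R,t=cam(f); K=np.array([[F,0,f['cx']],[0,F,f['cy']],[0,0,1]],float)
    return cv2.projectPoints(np.array(P,float).reshape(-1,1,3),R,t,K,np.array([f['k1'],0,0,0],float))[0].reshape(-1,2)
E
python3 - <<'E'
from h import *
for n in('scene','top','wrist'):
    f=grab(n,n+'0'); F,R,t=cam(f); print(n,F,f['k1'],-R.T@t)
s=arm.get_state(); print(s)
E
```

```text
pics
scene 454.5198354166226 -0.06092276419545549 [ 0.97574559 -0.52601966  0.88780903]
top 441.5252404236766 -0.004321921685938555 [ 0.5281913  -0.00544122  0.99799179]
wrist 348.5583708528984 -0.05832859516591696 [ 0.13911925 -0.66449907  0.38420972]
{'t': 0.15, 'q': array([-9.75881947e-01,  3.59202548e-01,  1.12699028e-02, -2.65360299e-04,
       -1.22411481e+00, -2.88123943e-01]), 'qd': array([ 0.00029228, -0.00178711,  0.00129444,  0.00161729,  0.00072242,
        0.00301786]), 'joint_efforts': array([-5.73404359e-04, -5.83273351e+01,  2.93291652e+01,  7.00126022e+00,
        8.77782499e-03, -9.25777181e-05]), 'eef_pos': array([ 0.20381476, -0.64333407,  0.4039489 ]), 'ee_rot': array([ 3.14032220e+00, -1.16338980e-04, -2.83489246e+00]), 'force': array([ 0.27149036, -0.00998425, -0.69887393]), 'moment': array([-0.04920534,  0.02991097,  0.00362795]), 'width': 0.08727797786415933}
```

View pics/top0.png

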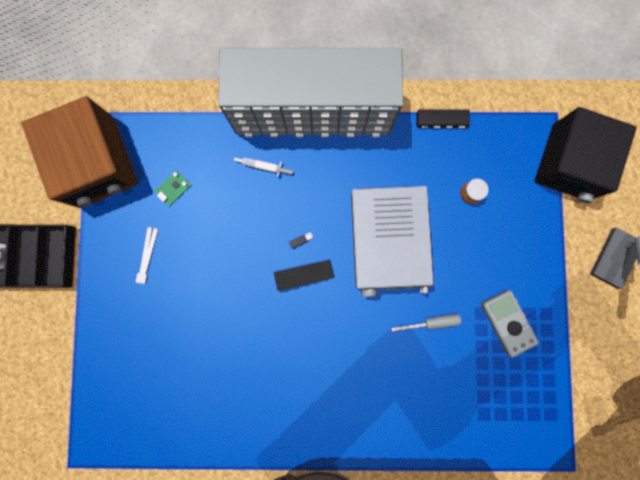

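View pics/scene0.png

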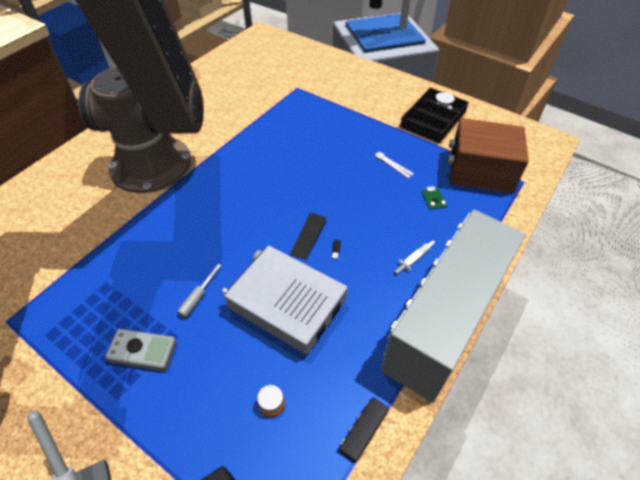

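The top view shows the supply at about (352–433, 187–290) with its dial at (370,292). The black wedge runs from (275,275) to (333,270), and the USB stick is at (300,240). Next I'll measure these.

Run:
```python
from h import *
f=grab('top'); im=f['image'].astype(int)
big=cv2.resize(f['image'][220:310,260:450,::-1],None,fx=4,fy=4,interpolation=cv2.INTER_CUBIC); cv2.imwrite('pics/crop1.png',big)
def comp(m,seed):
    n,l=cv2.connectedComponents(m.astype(np.uint8)); 
    return (l==l[seed[1],seed[0]]).astype(np.uint8)
dark=im.max(2)<60
w=comp(dark,(305,276))
c=max(cv2.findContours(w,cv2.RETR_EXTERNAL,cv2.CHAIN_APPROX_NONE)[0],key=cv2.contourArea)
print('wedge',cv2.boundingRect(c),cv2.minAreaRect(c)); b=cv2.boxPoints(cv2.minAreaRect(c))
for z in(.003,.025): print(z,onplane(f,b,z).round(4).tolist())
g=(im.max(2)-im.min(2)<30)&(im.min(2)>100)
p=comp(g,(365,200)); p=cv2.morphologyEx(p,cv2.MORPH_OPEN,np.ones((15,15)))
c=max(cv2.findContours(p,cv2.RETR_EXTERNAL,cv2.CHAIN_APPROX_NONE)[0],key=cv2.contourArea)
r=cv2.minAreaRect(c); b=cv2.boxPoints(r); P=onplane(f,b,.075); print('psu',r,b.tolist()); print(P.round(4).tolist(), [np.linalg.norm(P[i]-P[i-1]).round(4) for i in range(4)])
print('depth', bydepth(f,[(365,200),(420,270),(365,270),(290,277),(325,270),(200,300)]).round(4))
```

```text
wedge (276, 262, 57, 27) ((303.57379150390625, 274.8833923339844), (16.170730590820312, 55.41463088989258), 77.31961059570312)
0.003 [[0.5456, 0.1032, 0.003], [0.5731, -0.0184, 0.003], [0.5377, -0.0264, 0.003], [0.5103, 0.0948, 0.003]]
0.025 [[0.5452, 0.1008, 0.025], [0.5721, -0.0181, 0.025], [0.5375, -0.0259, 0.025], [0.5107, 0.0926, 0.025]]
psu ((391.69580078125, 237.4152069091797), (99.07623291015625, 76.4544906616211), 87.1375961303711) [[351.04241943359375, 189.84786987304688], [427.40155029296875, 186.0299072265625], [432.34918212890625, 284.9825439453125], [355.99005126953125, 288.8005065917969]]
[[0.7207, -0.0646, 0.075], [0.7289, -0.2266, 0.075], [0.5202, -0.2323, 0.075], [0.5121, -0.0738, 0.075]] [np.float64(0.2088), np.float64(0.1622), np.float64(0.2088), np.float64(0.1586)]
depth [[ 0.699  -0.0941  0.074 ]
 [ 0.5512 -0.207   0.0762]
 [ 0.551  -0.0926  0.0779]
 [ 0.5366  0.0672  0.0243]
 [ 0.5526 -0.0098  0.007 ]
 [ 0.4851  0.27    0.0033]]
```

View pics/crop1.png

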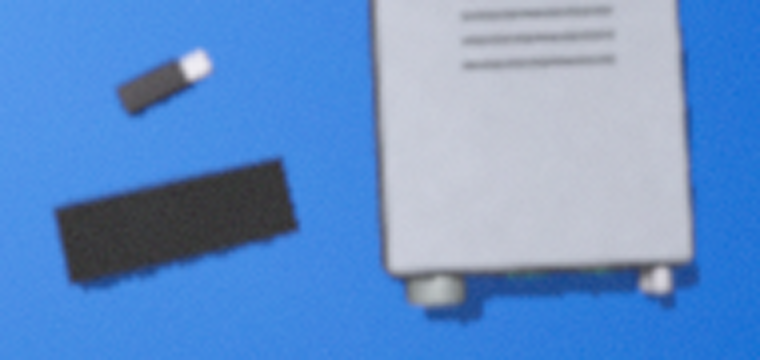

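```bash
cat > m.py <<'E'
from h import *
def comp(m,seed):
    n,l=cv2.connectedComponents(m.astype(np.uint8)); return (l==l[seed[1],seed[0]]).astype(np.uint8)
def psu(f):
    im=f['image'].astype(float); F=lambda a:cv2.GaussianBlur(a,(0,0),.8)
    r=F(im[:,:,0])   # red: case ~190, mat ~0-60
    def edge(line):  # subpixel 50% crossing samples along list of (p0,p1) going inside->outside
        pts=[]
        for p0,p1 in line:
            s=np.linspace(0,1,200); X=np.outer(1-s,p0)+np.outer(s,p1)
            v=cv2.remap(r.astype(np.float32),X[:,0:1].astype(np.float32),X[:,1:2].astype(np.float32),cv2.INTER_LINEAR).ravel()
            i=np.where(v<.62*v[:30].mean())[0]
            if len(i): pts.append(X[i[0]])
        return np.array(pts)
    # front edge, left edge
    fe=edge([((x,272),(x,300)) for x in range(384,416,2)])
    le=edge([((368,y),(340,y)) for y in range(196,282,3)])
    re=edge([((415,y),(445,y)) for y in range(196,282,3)])
    out={}
    for n,e in(('front',fe),('left',le),('right',re)):
        P=onplane(f,e,.075)[:,:2]; vx,vy,x,y=cv2.fitLine(P.astype(np.float32),cv2.DIST_HUBER,0,.001,.001).ravel()
        out[n]=(np.array([x,y]),np.array([vx,vy]))
    return out
E
python3 - <<'E'
from m import *
f=grab('top'); o=psu(f)
for n,(p,d) in o.items(): print(n,p.round(4),d.round(4))
(p,d),(q,e)=o['front'],o['left']
s=np.linalg.solve(np.c_[d,-e],q-p); C=p+s[0]*d; print('FL corner',C)
q2,e2=o['right']; s=np.linalg.solve(np.c_[d,-e2],q2-p); C2=p+s[0]*d; print('FR',C2,np.linalg.norm(C-C2))
for yaw in(.035,.045,.055):
  x=np.array([np.cos(yaw),np.sin(yaw)]); y=np.array([-x[1],x[0]]); print('foot',C+.018*x-.018*y)
im=f['image'].astype(int); print(im[280,360:350:-1].tolist()); print(im[284:296,395].tolist())
s=grab('scene'); big=cv2.resize(s['image'][200:340,210:360,::-1],None,fx=5,fy=4.2857,interpolation=cv2.INTER_CUBIC); big=cv2.resize(s['image'][200:340,210:360,::-1],None,fx=4,fy=4,interpolation=cv2.INTER_CUBIC);cv2.imwrite('pics/crop2.png',big)
E
```

```text
front [ 0.5172 -0.1594] [ 0.0504 -0.9987]
left [ 0.6279 -0.069 ] [0.999  0.0436]
right [ 0.6281 -0.2291] [0.9991 0.0417]
FL corner [ 0.51291025 -0.07400288]
FR [ 0.52096516 -0.23361138] 0.15981162
foot [ 0.53152909 -0.09136198]
foot [ 0.53170175 -0.09117493]
foot [ 0.53187253 -0.09098616]
[[200, 203, 214], [201, 204, 216], [196, 200, 211], [176, 179, 191], [125, 127, 138], [86, 104, 152], [68, 126, 209], [62, 132, 223], [59, 133, 223], [65, 136, 225]]
[[192, 197, 207], [174, 178, 190], [134, 138, 149], [89, 96, 106], [60, 87, 112], [36, 83, 134], [40, 83, 146], [37, 78, 148], [34, 79, 149], [34, 86, 163], [42, 108, 197], [48, 124, 215]]
```

View pics/crop2.png

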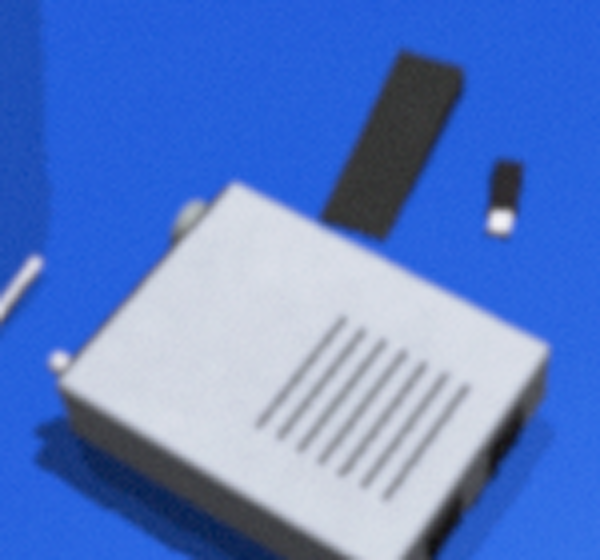

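The supply measures 159.8 mm wide against 160 nominal, with yaw about 0.045. The foot and press spot are at (0.532, −0.091). The wedge centre is at (0.542, 0.038), heading (0.22, −0.975), so it would miss the foot. I'll nudge its thin end towards −x before pushing the tail. First I'll hover.

```bash
python3 -m handwheel '[[2.5,4,0,0.08],[2.5,4,0,0.08],[2.5,4,0,0.08],[2.5,4,0,0.08],[2.5,4,0,0.08],[2.5,4,0,0.08],[2.5,4,0,0.08],[2.5,4,0,0.08],[2.5,4,0,0.08],[2.5,4,0,0.08],[2.5,4,0,0.08],[2.5,4,0,0.08],[2.5,4,0,0.08],[2.5,4,0,0.08],[2.5,4,0,0.08],[3.1,4.3,0,0.064]]' 1 20; python3 -m handwheel '[[0,0,-4,0],[0,0,-4,0],[0,0,-4,0],[0,0,0,0],[0,0,0,0]]'
python3 - <<'E'
from h import *
for n in('scene','top','wrist'): grab(n,n+'1')
E
```

```text
t: 1.9
eef_pos: [0.6085, -0.0011, 0.4051]
ee_rot: [-3.141, 0.0, -1.567]
force: [0.7, -0.9, 0.7]
width: 0.0004
t: 2.4
eef_pos: [0.6085, -0.0029, 0.2852]
ee_rot: [3.141, -0.001, -1.57]
force: [-0.2, -0.1, 1.1]
width: 0.0003
```

View pics/scene1.png

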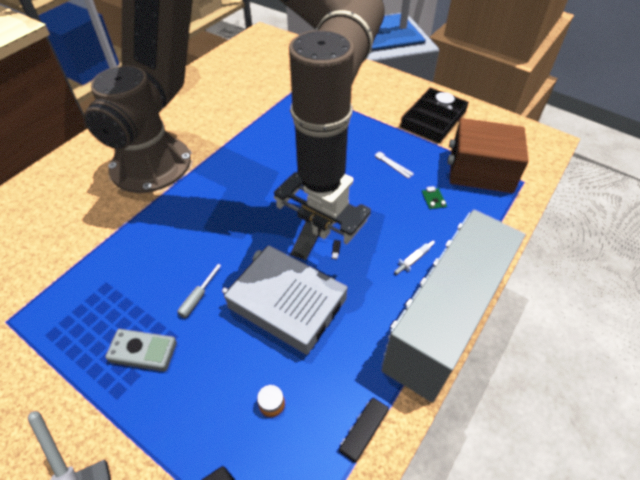

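View pics/wrist1.png

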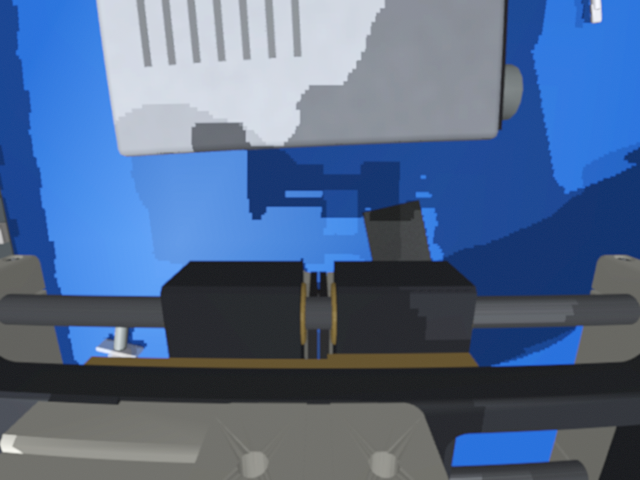

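View pics/top1.png

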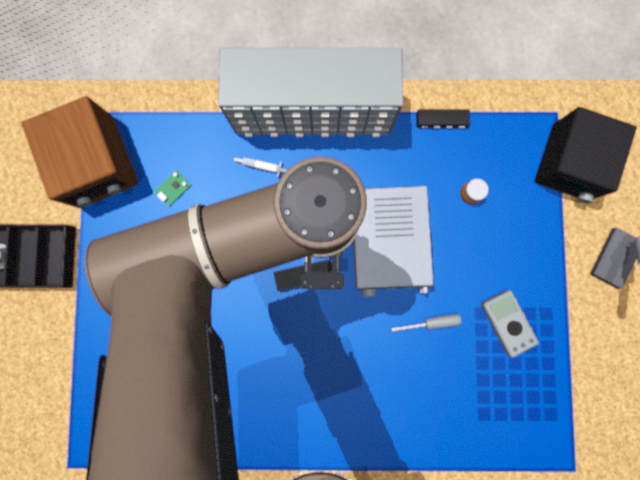

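Run:
```python
from h import *
f=grab('scene'); cv2.imwrite('pics/crop3.png',cv2.resize(f['image'][150:280,240:390,::-1],None,fx=4,fy=4,interpolation=cv2.INTER_CUBIC))
s=arm.get_state(); t=s['eef_pos']; 
for dz in(.178,.159,.112): print(((proj(f,[t-[0,0,dz]])[0]-[240,150])*4).round())
```

```text
[324. 331.]
[324. 309.]
[324. 251.]
```

View pics/crop3.png

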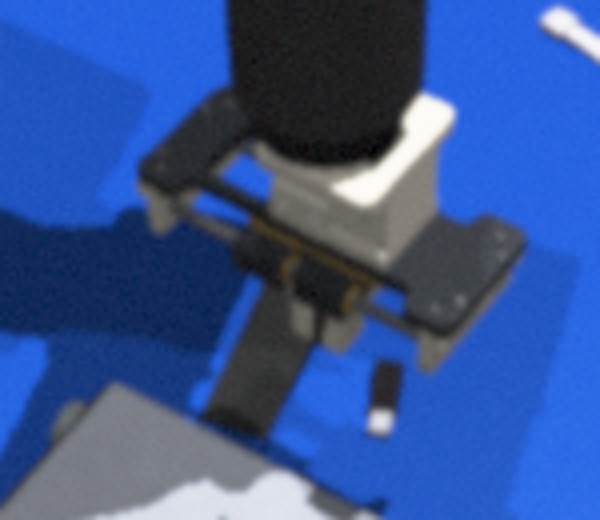

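```bash
python3 -m handwheel '[[0,0,-2.5,0],[0,0,-2.5,0],[0,0,-2.5,0],[0,0,-1.5,0],[0,0,-0.8,0],[0,0,-0.4,0],[0,0,0,0],[0,0,0,0]]'; python3 -m handwheel '[[-0.3,0,0,0],[-0.3,0,0,0],[-0.3,0,0,0],[-0.3,0,0,0],[-0.3,0,0,0],[-0.3,0,0,0],[-0.3,0,0,0],[0,0,0,0]]';  python3 - <<'E'
from h import *
for n in('scene','top','wrist'): grab(n,n+'2')
f=grab('scene'); cv2.imwrite('pics/crop4.png',cv2.resize(f['image'][180:310,240:390,::-1],None,fx=4,fy=4,interpolation=cv2.INTER_CUBIC))
E
```

```text
t: 3.4
eef_pos: [0.6085, -0.0028, 0.1838]
ee_rot: [-3.14, 0.0, -1.571]
force: [-0.4, -0.2, 0.6]
width: 0.0006
t: 4.2
eef_pos: [0.5868, -0.0029, 0.1827]
ee_rot: [-3.142, 0.0, -1.571]
force: [-0.1, -0.1, -0.4]
width: 0.0006
```

View pics/crop4.png

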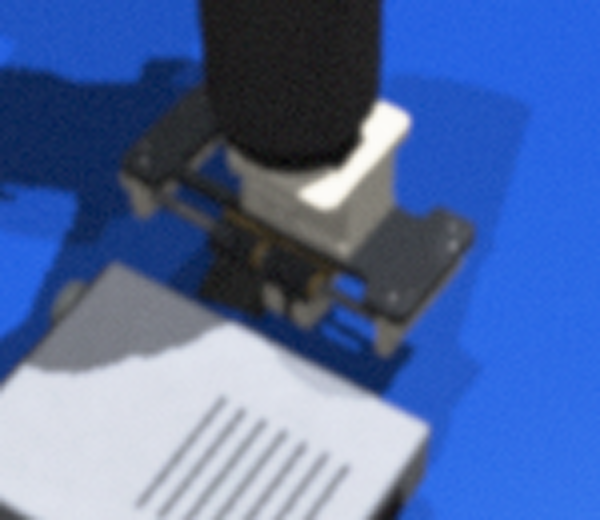

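View pics/wrist2.png

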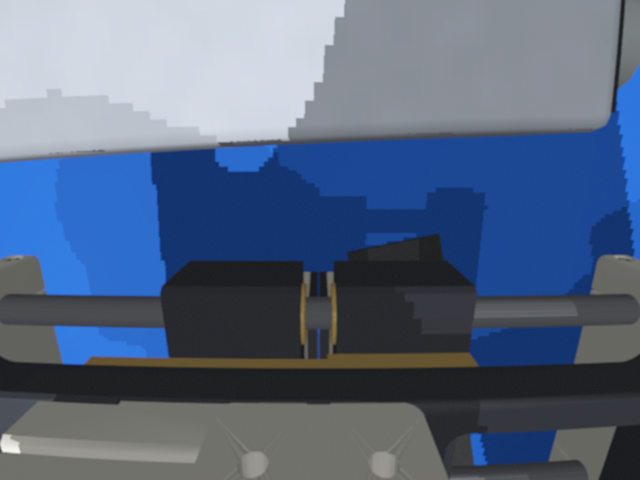

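Run:
```python
from h import *
f=grab('wrist'); print(onplane(f,[(437,235),(347,253),(441,262)],.006).round(4), bydepth(f,[(434,240),(420,250),(360,256),(500,200)]).round(4))
print(onplane(f,[(609,128),(5,160)],.075).round(4))
```

```text
[[ 0.5312 -0.0315  0.006 ]
 [ 0.5732 -0.0228  0.006 ]
 [ 0.5281 -0.0182  0.006 ]] [[ 0.5329 -0.0295  0.0074]
 [ 0.5392 -0.0247  0.0075]
 [ 0.5671 -0.0215  0.0067]
 [ 0.5016 -0.0478  0.0033]]
[[ 0.5132 -0.077   0.075 ]
 [ 0.6684 -0.0692  0.075 ]]
```

```bash
python3 -m handwheel '[[-0.2,0,0,0],[-0.2,0,0,0],[-0.2,0,0,0],[-0.2,0,0,0],[-0.2,0,0,0],[-0.2,0,0,0],[0,0,0,0]]';  python3 - <<'E'
from h import *
f=grab('wrist','wrist3')
E
```

```text
t: 5.15
eef_pos: [0.5748, -0.0029, 0.1827]
ee_rot: [3.141, 0.0, -1.571]
force: [-0.3, 1.6, -0.1]
width: 0.0004
```

View pics/wrist3.png

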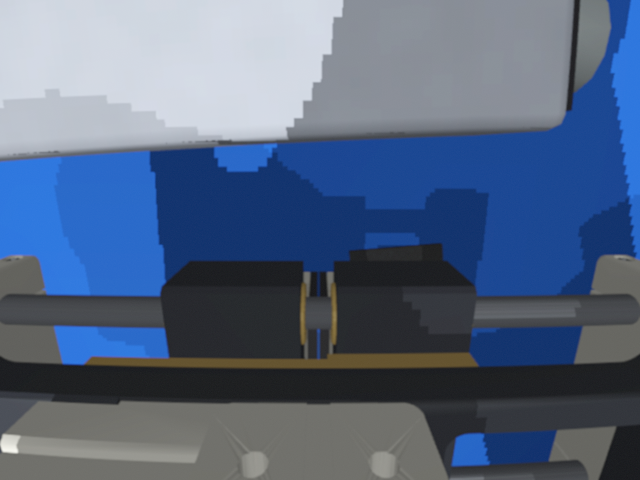

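Run:
```python
from h import *
f=grab('wrist'); P=onplane(f,[(441.5,243),(349.5,249)],.006); print(P.round(4)); c=P.mean(0)[:2]; e=(P[1]-P[0])[:2]; print(np.linalg.norm(e)); e/=np.linalg.norm(e); h=np.array([e[1],-e[0]]); ft=np.array([.5317,-.0912]); print('heading',h,'thin',c,'miss',(ft-c)@e,'along',(ft-c)@h,'tail',c-.13*h)
```

```text
[[ 0.5165 -0.0276  0.006 ]
 [ 0.5598 -0.0248  0.006 ]]
0.043483352518911667
heading [ 0.06638169 -0.9977943 ] thin [ 0.53815263 -0.02619467] miss -0.01075356326297429 along 0.0644336103351006 tail [0.52952301 0.10351859]
```

```bash
python3 -m handwheel '[[-0.2,0,0,0],[-0.2,0,0,0],[-0.2,0,0,0],[0,0,0,0]]';  python3 - <<'E'
from h import *
f=grab('wrist','wrist4')
E
```

```text
t: 5.65
eef_pos: [0.5687, -0.0029, 0.1827]
ee_rot: [3.141, -0.0, -1.571]
force: [0.1, 0.5, -0.2]
width: 0.0009
```

View pics/wrist4.png

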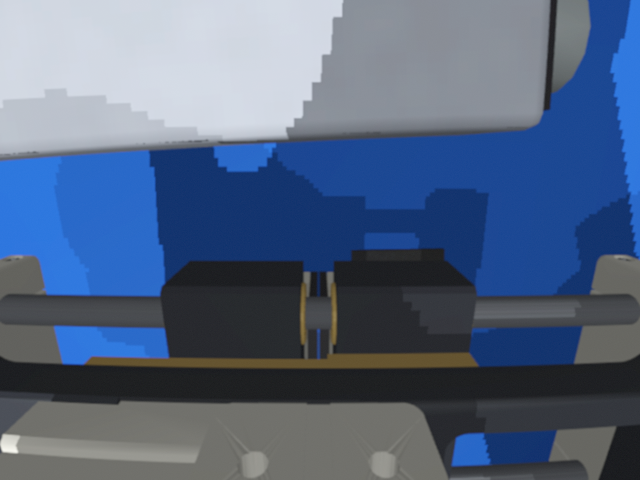

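```bash
python3 -m handwheel '[[0.7,0,0,0],[0.8,0,0,0],[0,0,2,0],[0,0,3,0],[0,0,3,0],[-1,2.5,0,0],[-1,3,0,0],[-1,3,0,0],[-1,3,0,0],[-1.2,2.8,0,0],[0,0,0,0],[0,0,0,0]]';  python3 - <<'E'
from h import *
f=grab('wrist','wrist5');f=grab('scene','scene5');f=grab('top','top5')
E
```

```text
t: 6.9
eef_pos: [0.5324, 0.1409, 0.2628]
ee_rot: [-3.141, 0.0, -1.569]
force: [0.0, -0.7, -0.2]
width: 0.0006
```

View pics/wrist5.png

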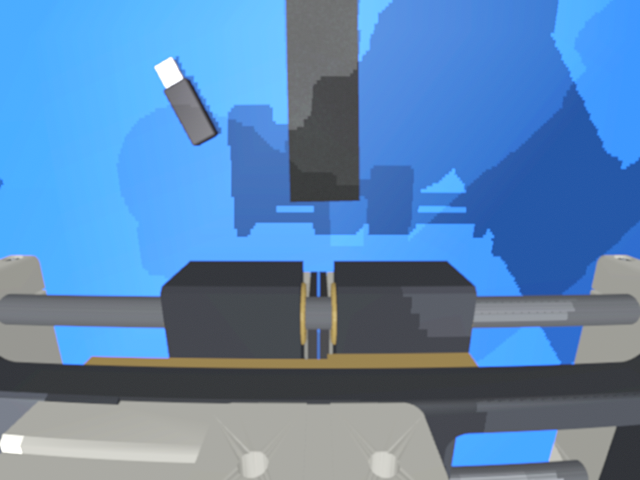

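View pics/top5.png

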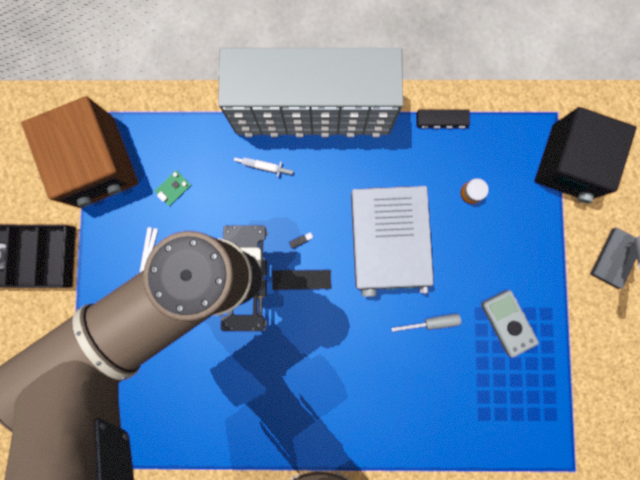

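View pics/scene5.png

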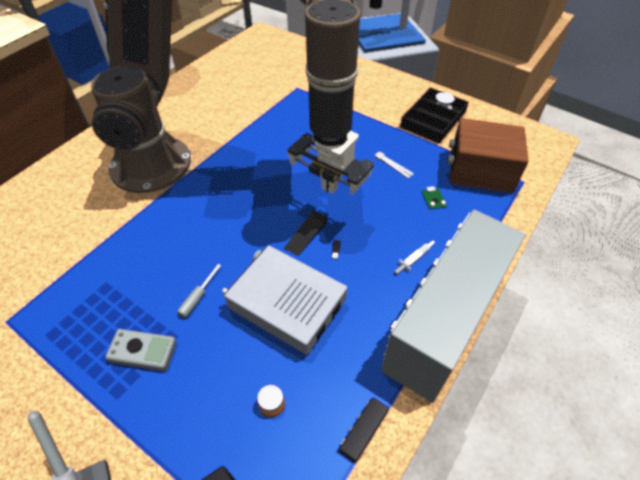

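The wedge now lies along −y. In the wrist view its tail edge runs from (290,201) to (359,199). I'll measure it.

Run:
```python
from m import *
f=grab('wrist'); print(onplane(f,[(290.5,201),(359,199.5)],.025).round(4)); 
P=bydepth(f,[(300,190),(350,190),(292,60),(352,60)]);print(P.round(4))
f=grab('top'); w=comp(f['image'].max(2)<60,(305,279)); ys,xs=np.where(w); print(xs.min(),xs.max())
for a,b in((280,292),(295,308),(318,329)):
  m=(xs>=a)&(xs<b)&(ys>265)&(ys<295); print(a,onplane(f,[(xs[m].mean(),ys[m].mean())],.012).round(4))
m=(xs>=310)&(ys>265)&(ys<295);print('thin',onplane(f,[(xs[m].max()+.5,279.5)],.006))
```

```text
[[0.5495 0.1042 0.025 ]
 [0.5064 0.1032 0.025 ]]
[[0.5436 0.0975 0.0231]
 [0.512  0.0975 0.023 ]
 [0.5481 0.0188 0.0117]
 [0.5114 0.0192 0.0134]]
273 308
280 [[0.5312 0.0781 0.012 ]]
295 [[0.526  0.0445 0.012 ]]
318 [[nan nan nan]]<stdin>:6: RuntimeWarning: Mean of empty slice.
  ret = ret.dtype.type(ret / rcount)
Traceback (most recent call last):
ValueError: zero-size array to reduction operation maximum which has no identity
```

```bash
python3 -m handwheel '[[-0.4,0,-2,0.02],[0,0,-2.5,0],[0,0,-2,0],[0,0,-0.8,0],[0,0,-0.3,0],[0,0,0,0],[0,-1,0,0],[0,-1,0,0],[0,-0.5,0,0],[0,-0.3,0,0],[0,-0.3,0,0],[0,-0.3,0,0],[0,-0.3,0,0],[0,-0.3,0,0],[0,0,0,0]]';  python3 - <<'E'
from h import *
f=grab('wrist','wrist6')
E
```

```text
t: 8.65
eef_pos: [0.5279, 0.0997, 0.1865]
ee_rot: [3.141, -0.0, -1.551]
force: [-0.5, 0.1, -0.6]
width: 0.0005
```

View pics/wrist6.png

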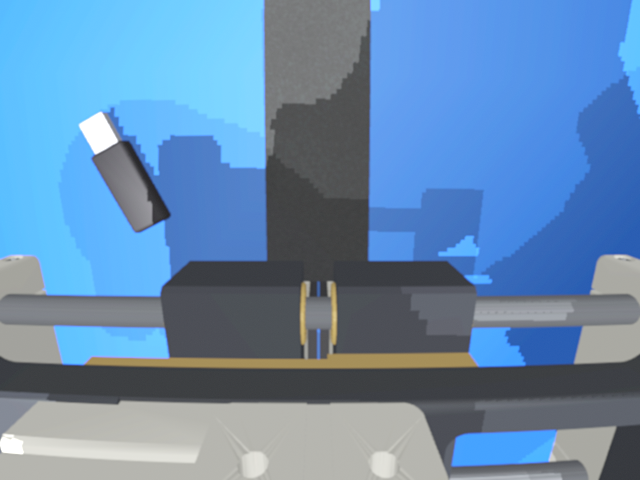

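```bash
python3 -m handwheel '[[0.01,-0.4,0,0],[0.01,-0.4,0,0],[0.01,-0.4,0,0],[0.01,-0.4,0,0],[0.01,-0.4,0,0],[0.01,-0.4,0,0]]'; python3 -m handwheel '[[0.01,-0.4,0,0],[0.01,-0.4,0,0],[0.01,-0.4,0,0],[0.01,-0.4,0,0],[0.01,-0.4,0,0],[0.01,-0.4,0,0],[0,0,0,0]]';  python3 - <<'E'
from h import *
f=grab('wrist','wrist7'); grab('top','top7')
f=grab('scene'); cv2.imwrite('pics/crop7.png',cv2.resize(f['image'][180:310,240:390,::-1],None,fx=4,fy=4,interpolation=cv2.INTER_CUBIC))
E
```

```text
t: 9.3
eef_pos: [0.5287, 0.0757, 0.1867]
ee_rot: [3.142, -0.0, -1.551]
force: [-0.0, -0.3, 0.4]
width: 0.0007
t: 10.0
eef_pos: [0.5292, 0.0516, 0.1867]
ee_rot: [3.141, -0.0, -1.551]
force: [-0.3, 0.1, -0.5]
width: 0.0007
```

View pics/wrist7.png

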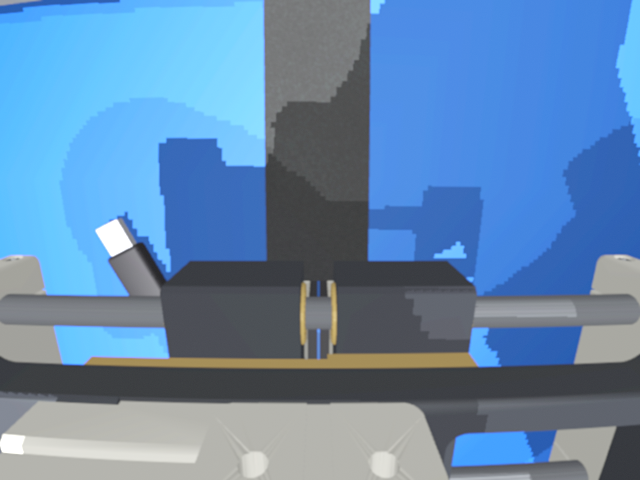

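View pics/top7.png

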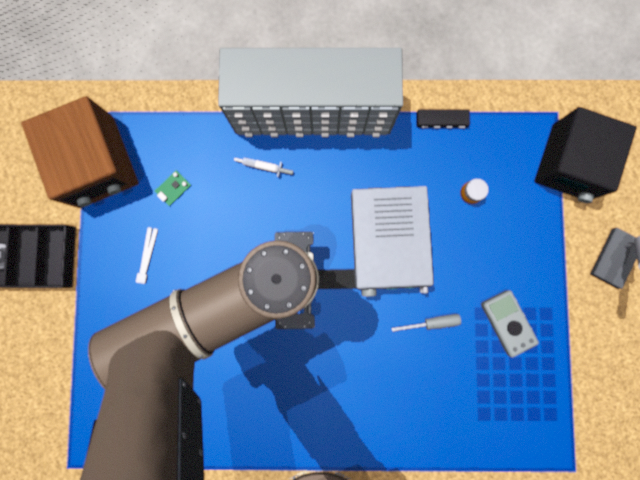

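View pics/crop7.png

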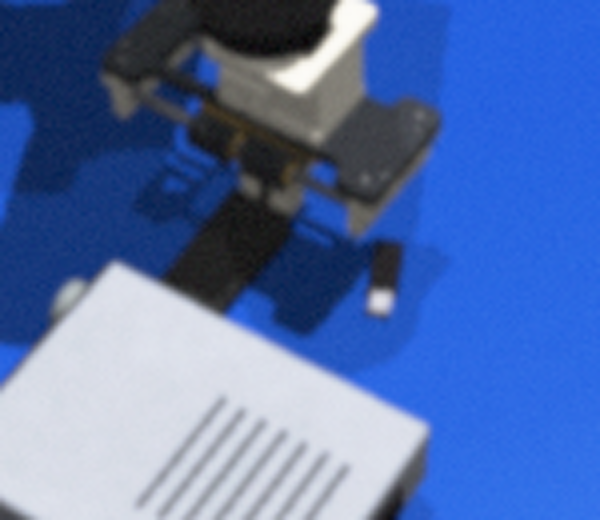

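```bash
python3 - <<'E'
from m import *
import pickle
f=grab('top'); o=psu(f); pickle.dump((o,f['image'],f['depth']),open('ref.pkl','wb'))
for n,(p,d) in o.items(): print(n,p.round(4),d.round(4))
E
python3 -m handwheel '[[0.01,-0.3,0,0],[0.01,-0.3,0,0],[0,-0.3,0,0],[0,-0.2,0,0]]'
python3 -m handwheel '[[0,-0.1,0,0],[0,-0.1,0,0]]'
python3 -m handwheel '[[0,-0.1,0,0],[0,-0.1,0,0]]'
```

```text
front [ 0.5173 -0.1643] [ 0.048  -0.9988]
left [ 0.6183 -0.0693] [0.999  0.0448]
right [ 0.6387 -0.2288] [0.9992 0.0407]
t: 10.6
eef_pos: [0.5295, 0.0409, 0.1867]
ee_rot: [-3.141, 0.0, -1.551]
force: [0.7, 0.7, 0.1]
width: 0.0006
t: 10.8
eef_pos: [0.5295, 0.039, 0.1867]
ee_rot: [-3.141, 0.0, -1.551]
force: [-0.0, 1.2, 1.4]
width: 0.0007
t: 11.0
eef_pos: [0.5295, 0.0371, 0.1867]
ee_rot: [-3.141, 0.0, -1.551]
force: [-0.4, 0.1, 0.8]
width: 0.0002
```

```bash
python3 -m handwheel '[[0,-0.1,0,0]]'|grep -E 'pos|force'
python3 -m handwheel '[[0,-0.1,0,0]]'|grep -E 'pos|force'
python3 -m handwheel '[[0,-0.1,0,0]]'|grep -E 'pos|force'
python3 -m handwheel '[[0,-0.1,0,0]]'|grep -E 'pos|force'
```

```text
eef_pos: [0.5295, 0.0361, 0.1867]
force: [0.4, 1.3, 1.4]
eef_pos: [0.5295, 0.0351, 0.1867]
force: [0.3, 1.8, 1.1]
eef_pos: [0.5295, 0.0341, 0.1867]
force: [1.0, 0.9, -0.6]
eef_pos: [0.5295, 0.033, 0.1867]
force: [0.4, 1.3, 1.4]
```

```bash
python3 -m handwheel '[[0,-0.1,0,0]]'|grep -E 'pos|force'
python3 -m handwheel '[[0,-0.1,0,0]]'|grep -E 'pos|force'
python3 -m handwheel '[[0,-0.1,0,0]]'|grep -E 'pos|force'
```

```text
eef_pos: [0.5295, 0.0321, 0.1867]
force: [-1.3, 1.4, 1.2]
eef_pos: [0.5295, 0.031, 0.1867]
force: [-0.0, 1.9, -0.0]
eef_pos: [0.5295, 0.03, 0.1867]
force: [-0.6, 1.1, 1.0]
```

```bash
python3 -m handwheel '[[0,-0.1,0,0]]'|grep -E 'pos|force'
python3 -m handwheel '[[0,-0.1,0,0]]'|grep -E 'pos|force'
```

```text
eef_pos: [0.5295, 0.029, 0.1867]
force: [0.4, 2.0, 1.7]
eef_pos: [0.5295, 0.0281, 0.1867]
force: [-0.3, 1.1, 1.3]
```

```bash
python3 -m handwheel '[[0,-0.1,0,0]]'|grep -E 'pos|force'
python3 -m handwheel '[[0,-0.1,0,0]]'|grep -E 'pos|force'
```

```text
eef_pos: [0.5295, 0.027, 0.1867]
force: [0.2, 1.1, 1.1]
eef_pos: [0.5295, 0.026, 0.1867]
force: [0.3, 1.4, 1.4]
```

```bash
python3 -m handwheel '[[0,-0.1,0,0]]'|grep -E 'pos|force'
python3 -m handwheel '[[0,0,0,0]]'|grep -E 'pos|force'
```

```text
eef_pos: [0.5295, 0.025, 0.1866]
force: [-1.6, 3.5, 1.2]
eef_pos: [0.5295, 0.025, 0.1867]
force: [0.3, 2.2, -0.4]
```

```bash
python3 -m handwheel '[[0,-0.05,0,0]]'|grep -E 'pos|force'
python3 -m handwheel '[[0,0,0,0]]'|grep -E 'pos|force'
```

```text
eef_pos: [0.5295, 0.0247, 0.1867]
force: [0.4, 3.9, 0.2]
eef_pos: [0.5295, 0.0247, 0.1867]
force: [-0.8, 3.2, 0.8]
```

Run:
```python
from m import *
f=grab('top'); o=psu(f)
for n,(p,d) in o.items(): print(n,p.round(4),d.round(4))
print(arm.get_state()['force'])
```

```text
front [ 0.5175 -0.1672] [ 0.0449 -0.999 ]
left [ 0.6076 -0.0698] [0.999  0.0444]
right [ 0.6387 -0.2288] [0.9992 0.0407]
[-0.0908426   3.29830888  0.20052456]
```

Pushing force rose from about 1.3 N to about 3.3 N and the supply hasn't moved. The implied gap is about 7.8 mm, within the 6–9.5 mm range. I'll back off and press on the corner.

```bash
python3 -m handwheel '[[0,0.2,0,0],[0,0.6,0,0],[0,1,0,0],[0,0,2,0],[0,0,4,0],[0,0,3.4,0],[0,-2,0,0],[0,-3,0,0],[0,-3,0,0],[0.2,-3,0,0],[0,-2.3,0,0],[0,-0.1,0,0],[0,0,0,0]]'
python3 - <<'E'
from m import *
f=grab('wrist','wrist8'); f=grab('top','top8'); print(proj(f,[(.532,-.091,.075)])); grab('scene','scene8')
E
python3 -m handwheel '[[0,0,-1,0],[0,0,-0.8,0],[0,0,-0.5,0],[0,0,-0.2,0],[0,0,0,0]]'
```

```text
t: 13.85
eef_pos: [0.5314, -0.0914, 0.2805]
ee_rot: [3.141, -0.0, -1.552]
force: [-0.4, -0.4, -0.9]
width: 0.0004
[[364.18859452 279.16889336]]
t: 14.5
eef_pos: [0.5314, -0.0913, 0.2551]
ee_rot: [3.141, -0.0, -1.551]
force: [-0.1, -0.2, -0.1]
width: 0.0003
```

View pics/scene8.png

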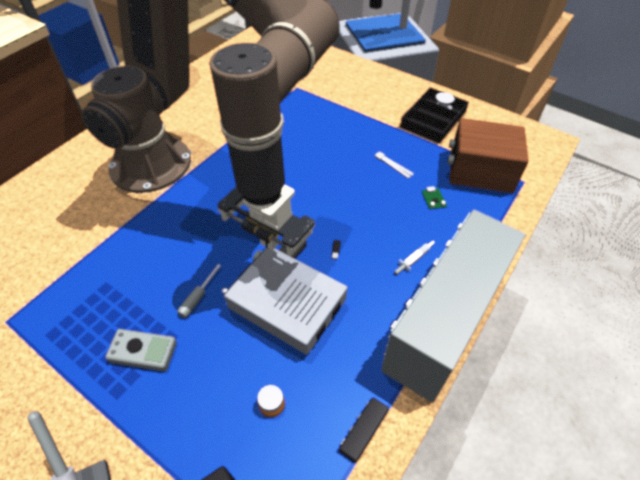

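```bash
for i in 1; do :; done; python3 -m handwheel '[[0,0,-0.1,0]]'|grep -E 'pos|force'
python3 -m handwheel '[[0,0,-0.05,0]]'|grep -E 'pos|force'
python3 -m handwheel '[[0,0,-0.05,0]]'|grep -E 'pos|force'
python3 -m handwheel '[[0,0,-0.03,0]]'|grep -E 'pos|force'
python3 -m handwheel '[[0,0,-0.03,0]]'|grep -E 'pos|force'
python3 -m handwheel '[[0,0,-0.03,0]]'|grep -E 'pos|force'
```

```text
eef_pos: [0.5316, -0.0914, 0.2548]
force: [-0.2, -0.8, -0.1]
eef_pos: [0.5316, -0.0914, 0.2543]
force: [-0.8, 0.9, 0.2]
eef_pos: [0.5315, -0.0915, 0.2539]
force: [-0.1, 0.2, -1.0]
eef_pos: [0.5315, -0.0914, 0.2535]
force: [-0.3, 0.7, -0.5]
eef_pos: [0.5315, -0.0915, 0.2534]
force: [-1.5, 0.4, 4.9]
eef_pos: [0.5315, -0.0914, 0.2533]
force: [-1.7, 3.1, 7.7]
```

```bash
python3 -m handwheel '[[0,0,-0.03,0]]'|grep -E 'pos|force'
python3 -m handwheel '[[0,0,-0.03,0]]'|grep -E 'pos|force'
python3 -m handwheel '[[0,0,-0.03,0]]'|grep -E 'pos|force'
python3 -m handwheel '[[0,0,0,0],[0,0,0,0]]'|grep -E 'pos|force'
```

```text
eef_pos: [0.5315, -0.0914, 0.2532]
force: [-3.7, 2.4, 10.5]
eef_pos: [0.5314, -0.0913, 0.2532]
force: [-4.1, 3.1, 12.1]
eef_pos: [0.5314, -0.0913, 0.2531]
force: [-6.8, 3.4, 15.8]
eef_pos: [0.5314, -0.0914, 0.2531]
force: [-4.7, 2.8, 12.7]
```

```bash
python3 -m handwheel '[[-0.03,0.02,0,0],[0,0,0,0]]'|grep -E 'pos|force'
python3 -m handwheel '[[-0.01,0,-0.04,0],[0,0,0,0]]'|grep -E 'pos|force'
python3 - <<'E'
from m import *
import pickle
o0,i0,d0=pickle.load(open('ref.pkl','rb'))
f=grab('top','top9'); o=psu(f)
for n,(p,d) in o.items(): print(n,p.round(4),d.round(4))
i=f['image']; diff=np.abs(i.astype(int)-i0).max(2)
r,r0=f['image'][185:235,350:430],i0[185:235,350:430]
print('shift rear',cv2.phaseCorrelate(r0.mean(2).astype(np.float32),r.mean(2).astype(np.float32)))
ys,xs=np.mgrid[195:280:3,415:428:3]
for nm,d in(('ref',d0),('now',f['depth'])):
    g=dict(f,depth=d); Y,X=np.mgrid[195:240:3,360:424:3]; P=bydepth(g,np.c_[X.ravel(),Y.ravel()]); A=np.c_[P[:,:2]-[.64,-.15],np.ones(len(P))]; print(nm,np.linalg.lstsq(A,P[:,2],rcond=None)[0])
grab('scene','scene9');
E
```

```text
eef_pos: [0.5313, -0.0913, 0.2531]
force: [-3.1, 1.0, 10.2]
eef_pos: [0.5312, -0.0913, 0.2531]
force: [-5.0, 1.4, 14.5]Traceback (most recent call last):
  File "<stdin>", line 4, in <module>
  File "m.py", line 21, in psu
    P=onplane(f,e,.075)[:,:2]; vx,vy,x,y=cv2.fitLine(P.astype(np.float32),cv2.DIST_HUBER,0,.001,.001).ravel()
      ~~~~~~~^^^^^^^^^^
  File "h.py", line 17, in onplane
    o,D=ray(f,uv); s=(z-o[2])/D[:,2]; return o+D*s[:,None]
        ~~~^^^^^^
  File "h.py", line 14, in ray
    p=cv2.undistortPoints(np.array(uv,float).reshape(-1,1,2),K,d).reshape(-1,2)
      ~~~~~~~~~~~~~~~~~~~^^^^^^^^^^^^^^^^^^^^^^^^^^^^^^^^^^^^^^^^
cv2.error: OpenCV(4.12.0) /io/opencv/modules/calib3d/src/undistort.dispatch.cpp:347: error: (-215:Assertion failed) CV_IS_MAT(_src) && CV_IS_MAT(_dst) && (_src->rows == 1 || _src->cols == 1) && (_dst->rows == 1 || _dst->cols == 1) && _src->cols + _src->rows - 1 == _dst->rows + _dst->cols - 1 && (CV_MAT_TYPE(_src->type) == CV_32FC2 || CV_MAT_TYPE(_src->type) == CV_64FC2) && (CV_MAT_TYPE(_dst->type) == CV_32FC2 || CV_MAT_TYPE(_dst->type) == CV_64FC2) in function 'cvUndistortPointsInternal'
```

Run:
```python
from m import *
f=grab('scene','scene9'); cv2.imwrite('pics/crop9.png',cv2.resize(f['image'][200:370,180:370,::-1],None,fx=4,fy=3.5,interpolation=cv2.INTER_CUBIC))
i=cv2.imread('pics/scene0.png').mean(2).astype(np.float32); j=f['image'].mean(2).astype(np.float32)
for n,(a,b,c,d) in {'rearR':(300,355,265,355),'vents':(275,325,270,320),'frontR':(280,320,220,262),'usb':(235,262,325,350),'meter':(320,380,100,180),'driver':(260,320,170,225),'jar':(380,420,250,290)}.items():
    w=cv2.createHanningWindow((d-c,b-a),cv2.CV_32F); s,r=cv2.phaseCorrelate(i[a:b,c:d],j[a:b,c:d],w); print(n,np.round(s,2),round(r,2))
print(arm.get_state()['force'],arm.get_state()['t'])
for k in range(3): f=grab('top','top9'); print(arm.get_state()['force'].round(2), arm.get_state()['eef_pos'].round(5))
```

```text
rearR [ 0.03 -0.02] 1.06
vents [-0.06  0.16] 0.77
frontR [ 0.15 -0.  ] 1.11
usb [0.66 0.67] 0.96
meter [0.01 0.06] 0.92
driver [0.43 0.13] 0.6
jar [0.07 0.04] 0.82
[-5.23354253  1.84536783 14.27797091] 16.1
[-4.88  1.42 14.89] [ 0.53124 -0.09125  0.25307]
[-4.38  1.62 15.03] [ 0.53125 -0.09125  0.25308]
[-4.33  0.91 15.38] [ 0.53125 -0.09125  0.25308]
```

View pics/crop9.png

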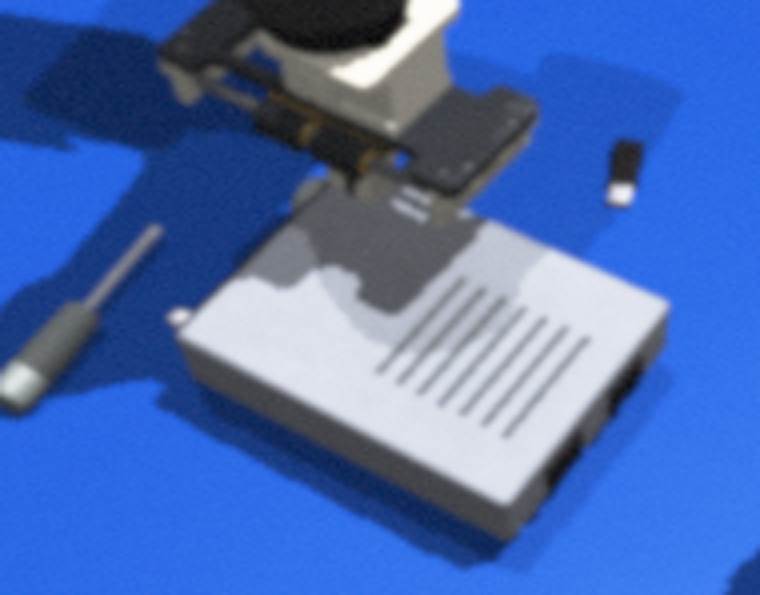

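View pics/top9.png

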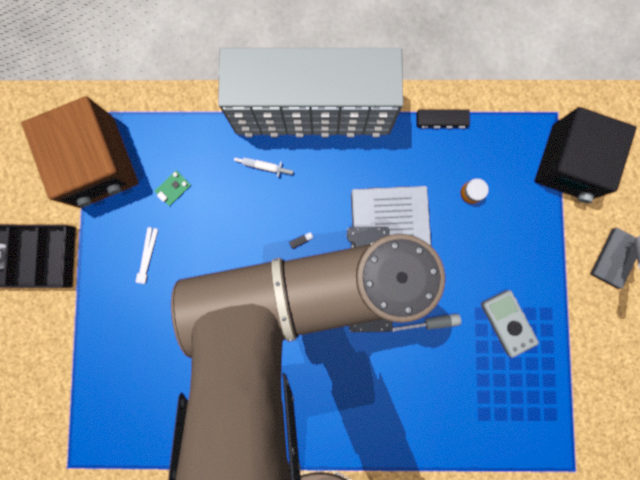

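```bash
python3 -m handwheel '[[-0.03,0.01,-0.03,0],[-0.02,0,-0.03,0],[0,0,0,0],[0,0,0,0]]'|grep -E 'pos|force'
python3 - <<'E'
from m import *
a=cv2.imread('pics/top0.png')[:,:,::-1].astype(int)
f=grab('top','top10'); b=f['image'].astype(int)
for nm,(y0,y1,x0,x1) in {'usb':(225,255,284,318)}.items():
    for im in(a,b):
        m=(im.max(2)[y0:y1,x0:x1]<110)|(im[y0:y1,x0:x1,0]>140); ys,xs=np.where(m); print(nm,xs.mean()+x0,ys.mean()+y0,len(xs))
for nm,(y0,y1,x0,x1) in {'syringe':(150,180,230,300),'tweez':(220,290,130,165),'board':(165,210,150,195),'meter':(285,360,480,540),'jar':(175,208,458,492),'psurear':(180,222,345,435)}.items():
    w=cv2.createHanningWindow((x1-x0,y1-y0),cv2.CV_32F); g=lambda i:i[y0:y1,x0:x1].mean(2).astype(np.float32); s,r=cv2.phaseCorrelate(g(a),g(b),w); print(nm,np.round(s,2),round(r,2))
for im in(a,b):
    m=im[200:310-0,:,:]; k=(im[312:336,385:462].max(2)-im[312:336,385:462].min(2)<40)&(im[312:336,385:462].max(2)>90); ys,xs=np.where(k); print('driver',xs.mean(),ys.mean(),len(xs),xs.max())
for k in range(4): grab('wrist','wrist10'); s=arm.get_state(); print(s['force'].round(2),s['eef_pos'].round(5),s['t'])
E
```

```text
eef_pos: [0.5311, -0.0912, 0.253]
force: [-5.7, 1.0, 18.3]
usb 301.2905405405405 239.79054054054055 148
usb 301.30405405405406 239.90540540540542 148
syringe [-0.08 -0.1 ] 0.89
tweez [0.07 0.1 ] 0.95
board [0.55 0.48] 0.97
meter [0.05 0.46] 0.81
jar [-0.06  0.09] 0.87
psurear [0.12 0.43] 1.0
driver 50.2363238512035 10.540481400437637 457 75
driver 35.24121212121212 7.7709090909090905 825 75
[-5.42  0.81 18.72] [ 0.53104 -0.0912   0.25299] 16.75
[-5.65  2.29 18.31] [ 0.53104 -0.0912   0.25298] 16.8
[-5.28  1.23 18.77] [ 0.53104 -0.0912   0.25299] 16.85
[-5.21  0.4  18.09] [ 0.53104 -0.09117  0.25301] 16.9
```

View pics/wrist10.png

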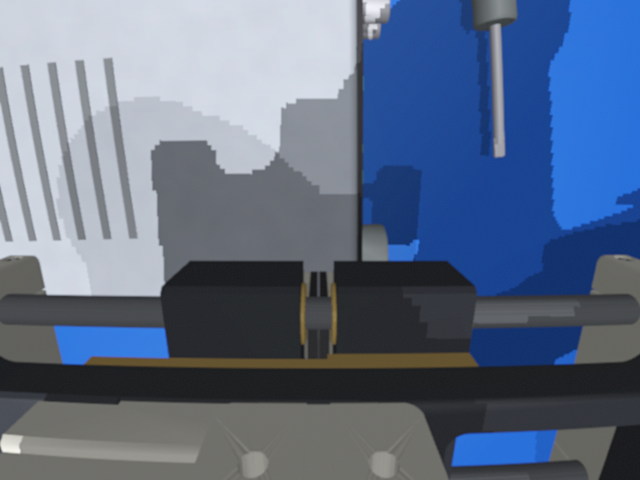

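Run:
```python
from station import arm
print(arm.job_done()); s=arm.get_state(); print(s['force'],s['eef_pos'],s['t'])
```

```text
the job is handed in; nothing more can be done
None
the job is handed in; nothing more can be done
```

I pushed the wedge under the short foot, then pressed on that corner, which no longer gives. I handed the job in at about 17 s while still holding the corner down.

**What I did**
- **Lining up:** the wedge pointed past the foot, so I nudged its thin end sideways on the mat with the closed fingertips.
- **Pushing:** I then pushed its tail square on. The push rose from about 1.3 N to 3.3 N, meaning it bore on the foot. That puts the gap at roughly 7.8 mm.
- **Pressing:** I pressed once, on the spot above the foot, so no second push was needed.

**Last checks**
- **No give:** from first contact to about 18 N of steady pressure, the corner went down only about 0.5 mm. There was no loose travel at 1 to 4 N.
- **Level:** the fingertips ended at z = 0.075 m, the nominal top of the case.
- **Supply not moved:** the side edge I could see had not shifted when the wedge reached the foot. The pressing also put about 5 N sideways on the case; I only partly relieved it, and saw no sign of sliding.
- **Other things on the mat:** the USB stick, syringe, tweezers and jar had not moved.

**Checks that failed or disagreed**
- **Image shifts:** the top view showed shifts of about half a pixel for the circuit board, the meter and the rear of the supply. The scene view showed about 0.7 px for the USB stick and 0.4 px for the screwdriver. I put these down to image noise and shadow.
- **Screwdriver:** the top-view check on it was spoiled by the gripper and its shadow. The fingertips were never near it.
- **Edge fit while pressing:** this failed because the arm blocked the top view, so I compared images instead.

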